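# Clear a frame corner and hold an assembly square in it

## Robot

A 6-joint arm with a two-finger parallel gripper is mounted at the origin on the work surface. World frame = base frame: x ahead of the robot, y to its left, z up, the work surface at z = 0. Lengths are in mm, angles in rad, forces in N, time in s.
With the tool pointing down it reaches from about 350 to 975 mm from the base axis. Payload 7.1 kg.
Tool frame: the origin (TCP) lies midway between the tips of the shut fingers; the grasp point (between the pads) lies 19 mm behind it (ctrl.tcp_to_grasp is the distance from the TCP to the grasp point, in mm); z points along the fingers, y is the line along which they close (so a half turn about z gives the same grasp; the last joint's range is limited). The gripper opens to 88 mm and grips with 3 to 60 N. Pads are 20 mm wide; open, the fingers measure 115 mm over their backs; the gripper's body (75 mm by 178 mm) begins 61 mm behind the grasp point.
Start: joints at [1.162, 0.423, 1.63, -0, 1.089, -0.019], TCP at [237.47, 578.111, 198.875] pointing down, gripper open.
Joint ranges: [-3, 3], [-0.9, 2.11], [0.09, 2.58], [-1.31, 4.45], [0.11, 2.69], [-2.54, 2.54]. Speed limits (rad/s): [2.39, 2.39, 3.01, 3.14, 3.14, 3.14].

## Interface

Orientations are given as a rotation vector (axis times angle).
In Python, from workcell import get_obs, cams, ticket, boxes_of, ctrl gives the robot as it stands.
- The arm moves only by the shell command python3 -m creep 'ROWS' [OPENING]. ROWS is JSON, one flat list of numbers, 4 for each row, row after row: the shift along the world's x, y, z in m, then the turn about the world's z in rad. In form: [tx, ty, tz, spin, tx, ty, tz, spin, ...]. A call has 1 to 10 rows; each row is the pose to reach, as a shift and turn from the pose commanded when the call began; what a row does not reach only later rows make up. A row lasts 1/12 s, in which the tool goes at most 41.7 mm and 7.16 degrees, less where a joint would pass 70% of its speed; a pose out of reach is approached as far as the arm can. A call with a gripper value outside its range is refused whole. OPENING is the opening, from 0 (shut) to 1 (fully open), set as the call begins (- or left out, the last holds). The fingers move at their own pace and stop on an object; the grip force is fixed at half the most. Time passes only in rows, so rows that repeat a pose let the fingers close. It gives the time, the measured TCP pose, the force, the opening and the grip force at its end, in the units of the state.
- get_obs(): the state, without advancing time (a new reading comes with each control period).
- cams.get_image(name): name is "side" or "top" or "wrist"; returns (picture, depth): 480x640x3 uint8, red, green, blue; 480x640 float32, mm along the optical axis (not along the pixel's ray), 0 where there is no reading.
- cams.get_calibration(name): a dict with "mtx" (3x3 intrinsics, pixels), "D" ([k1, k2, p1, p2, k3] as OpenCV has them; the pictures are not rectified), "R" (3x3) and "t" (3): a world point X has camera coordinates R X + t; the wrist camera has in their place "mount" (4x4, takes a point from camera to tool coordinates, whose origin is the TCP and whose axes are the flange's). Camera axes: x right, y down, z forward; pixel columns grow to the right and rows downward; lengths in mm; the calibration is good to about 2 mm. A picture is of the moment at which its call begins: read the wrist's pose just before it. get_calibration takes no time and is no camera call.
- ticket.close_job(): hands the job in; it is judged then, once.
Trained networks look in the newest picture that a camera, given by its name, has taken for a name from the list of things; names that differ only in an ending like _2 or _b are one class to them, and where a whole thing is asked for, a point or a joint stands for the part that bears it (a point fixed in the world has none). Each returns a list of dicts, best first, with "score" (0 to 1); they miss things now and then, are a little off and sometimes report something else, mostly with a low value. They report only what shows in the picture. A call takes as long as a camera call. They do not tell look-alikes from the thing itself.
- boxes_of(camera, target): "centre" ([column, row] in pixels, amid what is visible of it).
The state is a dict: "t": time; "qpos": joint angles; "qvel": joint speeds; "joint_torque": joint torques, N m; "ee_pos": TCP position; "orientation": TCP orientation; "ft_force": force on the tool from outside, world axes, zero at the start; "moment": the same for the moment, N m; "width": finger opening in mm; "grasp_force": force on a finger pad.
Only numpy, scipy, OpenCV 4.12 (cv2) and the standard library are available. Lean on these libraries where they do the work, as an engineer would, in place of code of your own. Each camera call takes 0.05 s, during which the arm holds its last target. There are 200 camera calls.

## Task

The carton of screws stands in the corner of the batten frame, where the assembly square has to go: put it into the open drawer of the little cabinet and push the drawer fully shut. Then pick up the assembly square, lay it flat on the panel and press its outer corner home into the inside corner of the two battens until both its outer faces bear firmly and flush on the battens. Finish while still holding it there and pushing it against both battens, so that the joint could be screwed; leave the jar, the tape and the screwdriver where they are.

Things in the scene. Friction and masses are not known exactly. Their poses are not given: they have to be found in the camera images.
- panel: fixed plywood panel, 220 x 220 x 12 mm, lying on the bench. Origin: centre of its underside. Two pine battens, 36 mm wide and 22 mm high, stand on it (tops 34 mm above the bench): one covers its +x edge, the other its +y edge; the inside corner they make is open towards the panel's -x and -y.
- plate: fixed batten along the panel's +x edge, 36 x 220 x 22 mm, long along y. Origin: centre of its underside (on the panel); its inner face lies 18 mm to -x of the origin. Axes as the panel's.
- stud: fixed batten along the panel's +y edge, 184 x 36 x 22 mm, long along x, butting on the other batten. Origin: centre of its underside (on the panel); its inner face lies 18 mm to -y of the origin. Axes as the panel's.
- corner (a point): the inside corner of the two battens at the level of the panel's top (74, 74, 12 mm from the panel's origin). Axes as the panel's: the free space is to -x and -y. The wood is smooth (friction about 0.35), but pushed hard on the panel or on one batten the square still drags: skim the panel, touch one batten lightly, then slide along it to the other.
- square: loose L-shaped cast aluminium assembly square, 0.35 kg, 20 mm thick, lying flat, with an upright wooden grip on top. Legs 110 mm long outside, 28 mm wide, the inside near the heel filled in. Origin: on the underside, below the middle of the grip. One leg runs from the heel to -x (outer face: the plane y = +45 mm), the other to -y (outer face: x = +45 mm).
- square_grip (a point): middle of the top of the square's wooden grip, 70 mm straight above the square's origin. The grip is 56 mm long along the square's x, 20 mm thick along y, and stands 50 mm high on the 20 mm thick square.
- square_heel (a point): the outer corner (heel) of the square, on its underside, x +45, y +45 mm from its origin; axes as the square's. Seated, it lies at the corner point with the square's x and y axes along the panel's x and y.
- carton: cardboard carton of screws with a paper band, 70 (x) x 40 (y) x 45 (z) mm, about 0.18 kg, standing on the panel near the corner. Origin: centre of its underside.
- cab: fixed grey steel parts cabinet, 200 (x) x 170 (y) x 105 (z) mm, on the bench; its front faces its own -x. Origin: centre of its underside. The cabinet's top begins 85 mm to -x of the origin. One drawer slides out along -x.
- cab_drawer0 (a joint): how far the drawer is out: 0 is fully shut, at most 0.134 m. It slides with about 1 N of friction and stays where it is left.
- drawer_floor (a point): middle of the drawer's inner floor, 22 mm above the bench; it moves with the drawer, axes as the cabinet's. Inside the drawer is 155 mm (x) by 128 mm (y); its side walls rise 61 mm above its floor, its front panel (15 mm thick) 71 mm. The front panel's inside lies 77 mm to -x of this point; the part open to above ends at the front edge of the cabinet's top.
- cab_drawer0_handle (a point): middle of the drawer's bar handle, which lies along y, 80 mm long and 11 mm thick, 35 mm out from the drawer's front, 67 mm above the bench. It moves with the drawer, towards the cabinet's +x as that shuts.
- jar: bystander: amber glass jar with a brass lid, 56 mm across, 75 mm high. Origin: centre of its underside.
- tape: bystander: roll of black tape lying flat, 80 mm across, 25 mm high. Origin: centre of its underside.
- driver: bystander: screwdriver with a black handle lying on the bench near the robot. Origin near its middle.
Things that resemble listed ones, but are neither listed nor needed, are in the scene too. Of the things shaped like the square, the aluminium one is meant. Leave any grey look-alike of the carton alone.

How it is judged:
By the outcome, as a careful person would: the job done as asked, in the order asked, and still so for the second after the job is handed in, while the arm keeps its last pose, push and grip.
It also fails if it takes over 64 s, if anything falls off the work surface, if the arm or the gripper's body presses on something with over 40 N, if the wrist force passes 120 N, or if a joint passes its speed limit or range.

## Working session

There is one attempt and no reset: what is moved stays moved. The work goes in short steps, Python scripts to look and compute and a shell command to move; the robot and the scene stay as the last step left them, time stands still between calls to the robot, and variables do not carry over. Pictures are saved under pics/ and viewed, at most 10 in all, crops included, and the job is handed in when it is done.

```bash
ls; mkdir -p pics
cat > h.py <<'E'
import numpy as np, cv2
from scipy.spatial.transform import Rotation as Ro
from workcell import get_obs, cams, ticket, boxes_of, ctrl
def shot(name):
    o=get_obs(); im,d=cams.get_image(name); c=cams.get_calibration(name)
    if 'R' in c: R=np.array(c['R']);t=np.array(c['t']).ravel(); Rw=R.T; tw=-R.T@t
    else:
        M=np.array(c['mount']); Rt=Ro.from_rotvec(o['orientation']).as_matrix()
        Rw=Rt@M[:3,:3]; tw=Rt@M[:3,3]+np.array(o['ee_pos'])
    return im,d,dict(K=np.array(c['mtx'],float),D=np.array(c['D'],float),Rw=Rw,tw=tw)
def rays(c,px):
    n=cv2.undistortPoints(np.array(px,float).reshape(-1,1,2),c['K'],c['D']).reshape(-1,2)
    return np.c_[n,np.ones(len(n))]
def world(c,px,depth): return (rays(c,px)*np.array(depth).reshape(-1,1))@c['Rw'].T+c['tw']
def atz(c,px,z):
    r=rays(c,px)@c['Rw'].T; return c['tw']+r*((z-c['tw'][2])/r[:,2:3])
def cloud(c,d):
    v,u=np.mgrid[0:d.shape[0],0:d.shape[1]]
    return world(c,np.c_[u.ravel(),v.ravel()],d.ravel()).reshape(*d.shape,3)
def save(n,im): cv2.imwrite('pics/'+n,im[:,:,::-1])
E
python3 - <<'E'
from h import *
for n in('top','side'):
    im,d,c=shot(n); save(n+'0.png',im); np.savez(n+'0.npz',im=im,d=d,**c)
    print(n,c['tw'].round(),(d>0).mean())
    for k in ['panel','square','carton','cab','drawer_floor','jar','tape','driver','cab_drawer0_handle']:
        for b in boxes_of(n,k)[:3]:
            u,v=b['centre'];dd=d[int(v),int(u)]
            print(k,round(b['score'],2),np.round(b['centre']),world(c,[[u,v]],[dd]).round())
print(get_obs())
E
```

```text
pics
top [ 520.   43. 1404.] 0.995869140625
panel 0.86 [252. 261.] [[555. 240.  50.]]
square 0.96 [365. 233.] [[627. -35.  15.]]
square 0.84 [274. 152.] [[816. 190.  69.]]
carton 0.79 [170. 261.] [[552. 441.  45.]]
carton 0.63 [243. 255.] [[569. 259.  58.]]
cab 0.79 [481. 231.] [[ 628. -300.  104.]]
drawer_floor 0.55 [480. 274.] [[ 527. -317.   23.]]
jar 0.63 [394. 170.] [[773. -98.  77.]]
jar 0.25 [254. 260.] [[557. 236.  47.]]
tape 0.78 [347. 174.] [[777.  11.   5.]]
tape 0.52 [254. 261.] [[554. 235.  53.]]
driver 0.94 [373. 302.] [[458. -53.  25.]]
driver 0.37 [476. 276.] [[ 524. -308.   23.]]
cab_drawer0_handle 0.83 [476. 274.] [[ 528. -307.   22.]]
side [393. 631. 795.] 0.9958854166666666
panel 0.58 [291. 381.] [[554. 279.  24.]]
square 0.68 [315. 233.] [[621. -41.  19.]]
square 0.59 [165. 303.] [[823. 207.  21.]]
square 0.59 [393. 153.] [[ 526. -335.   23.]]
carton 0.92 [256. 473.] [[547. 434.  50.]]
carton 0.86 [291. 365.] [[556. 270.  59.]]
cab 0.68 [346. 142.] [[ 615. -237.  106.]]
drawer_floor 0.75 [394. 152.] [[ 526. -341.   24.]]
jar 0.65 [251. 190.] [[773. -79.  59.]]
tape 0.69 [239. 237.] [[768.   6.   7.]]
driver 0.81 [403. 248.] [[442. -51.  27.]]
cab_drawer0_handle 0.96 [392. 152.] [[ 529. -336.   24.]]
{'t': 1.0, 'qpos': array([ 1.16201206e+00,  4.23091298e-01,  1.62991345e+00,  3.48324319e-05,
        1.08858304e+00, -1.89970880e-02]), 'qvel': array([ 0.00023588,  0.0026027 , -0.00029563, -0.0014954 , -0.00076536,
       -0.00072677]), 'joint_torque': array([-1.13672435e-03, -5.44573081e+01, -2.74040419e+01,  6.44777692e-02,
        1.67456071e-02,  1.91457883e-05]), 'ee_pos': array([237.45259091, 578.11660128, 198.87520341]), 'orientation': array([-6.08426809e-01, -3.08208342e+00, -1.77530231e-05]), 'ft_force': array([-0.32219273, -0.21673749, -1.4405744 ]), 'moment': array([-0.04855355,  0.02941245, -0.052621  ]), 'grasp_force': 0.0, 'width': 88.07295664001272}
```

Run:
```python
import cv2
a=cv2.imread('pics/top0.png')[90:350,120:560]; cv2.imwrite('pics/top0c.png',cv2.resize(a,(800,473),interpolation=cv2.INTER_CUBIC))
```

```text
(no output)
```

View pics/top0c.png

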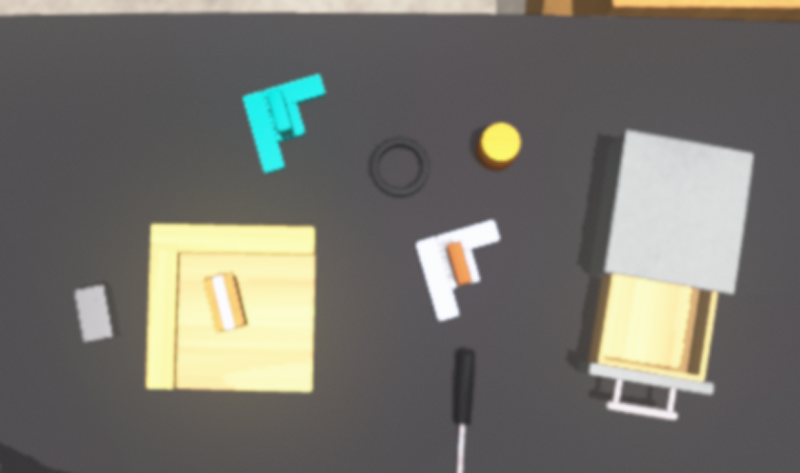

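View pics/side0.png

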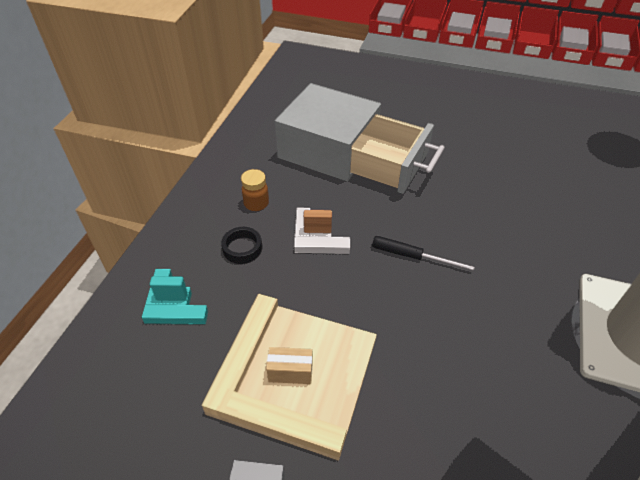

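Square: the aluminium one with the brown grip at top (365,233) fits; the teal one at (274,152) is the look-alike. Carton: the brown one with the white band on the panel at (243,255) is meant; the grey one at (170,261) is the look-alike. The crop above shows both pairs clearly enlarged. Next I'll measure poses.

```bash
cat > m.py <<'E'
from h import *
z=np.load('top0.npz'); P=cloud(z,z['d']); im=z['im']
X,Y,Z=P[...,0],P[...,1],P[...,2]
def rect(m,n):
    p=P[m][:,:2].astype(np.float32); r=cv2.minAreaRect(p); b=cv2.boxPoints(r)
    print(n,len(p),np.round(r[0]),np.round(r[1]),round(r[2],1),'zmed',np.median(Z[m]).round(1),b.round().tolist())
near=lambda x,y,r:np.hypot(X-x,Y-y)<r
rect(near(569,259,45)&(Z>45),'carton top')
rect(near(627,-35,60)&(Z>55),'grip top')
rect(near(640,-20,110)&(Z>12)&(Z<28),'square body')
rect(near(555,270,170)&(Z>28)&(Z<40)&~near(569,259,50),'battens')
rect(near(555,270,170)&(Z>6)&(Z<20)&~near(569,259,55),'panel floor')
rect(near(660,-300,160)&(Z>98)&(Z<112),'cab top')
rect(near(480,-330,110)&(Z>87)&(Z<98),'front top')
rect(near(440,-330,90)&(Z>55)&(Z<75)&(X<480),'handle')
rect(near(530,-320,80)&(Z>17)&(Z<28),'drawer floor')
E
python3 m.py
```

```text
carton top 494 [566. 260.] [68. 41.] 14.7 zmed 58.3 [[528.0, 271.0], [539.0, 231.0], [604.0, 249.0], [594.0, 289.0]]
grip top 199 [620. -49.] [56. 20.] 16.9 zmed 70.3 [[591.0, -48.0], [596.0, -67.0], [650.0, -51.0], [644.0, -32.0]]
square body 1039 [657. -41.] [198. 119.] 23.6 zmed 21.0 [[543.0, -27.0], [590.0, -135.0], [772.0, -56.0], [725.0, 53.0]]
battens 2373 [606. 303.] [180. 314.] 44.1 zmed 35.0 [[432.0, 353.0], [650.0, 128.0], [779.0, 253.0], [561.0, 478.0]]
panel floor 4346 [557. 268.] [330. 334.] 84.9 zmed 12.9 [[376.0, 118.0], [708.0, 88.0], [738.0, 417.0], [405.0, 447.0]]
cab top 5564 [ 687. -329.] [173. 188.] 80.8 zmed 105.7 [[580.0, -399.0], [766.0, -430.0], [793.0, -259.0], [608.0, -229.0]]
front top 430 [ 519. -300.] [155. 125.] 87.2 zmed 92.4 [[453.0, -374.0], [578.0, -380.0], [585.0, -226.0], [461.0, -219.0]]
handle 232 [ 446. -302.] [ 57. 123.] 4.1 zmed 70.6 [[414.0, -243.0], [422.0, -366.0], [479.0, -362.0], [470.0, -239.0]]
drawer floor 2024 [ 543. -315.] [116. 119.] 80.7 zmed 22.4 [[475.0, -363.0], [593.0, -382.0], [612.0, -267.0], [494.0, -248.0]]
```

```bash
python3 -m creep '[0.04,-0.04,0.02,0.1,0.329,-0.318,0.04,0.646,0.329,-0.318,0.04,0.646,0.329,-0.318,0.04,0.646,0.329,-0.318,0.04,0.646,0.329,-0.318,0.04,0.646,0.329,-0.318,0.04,0.646,0.329,-0.318,0.04,0.646,0.329,-0.318,0.04,0.646,0.329,-0.318,0.04,0.646]' 0.68; python3 -m creep '[0,0,0,0,0,0,0,0]'
python3 - <<'E'
from h import *
print(get_obs()['qpos'].round(2),get_obs()['ee_pos'].round(1))
im,d,c=shot('wrist'); save('w1.png',im); np.savez('w1.npz',im=im,d=d,**c)
E
```

```text
t: 1.83
ee_pos: [529.5, 295.4, 235.9]
orientation: [-0.401, 3.116, 0.0]
ft_force: [-0.5, 0.6, 0.4]
width: 59.9
grasp_force: 0.0
t: 2.0
ee_pos: [529.6, 295.4, 235.6]
orientation: [-0.395, 3.116, 0.0]
ft_force: [-0.9, 0.3, -0.5]
width: 59.6
grasp_force: 0.0
[ 0.49  0.36  1.64  0.    1.14 -1.33] [529.6 295.4 235.6]
```

View pics/w1.png

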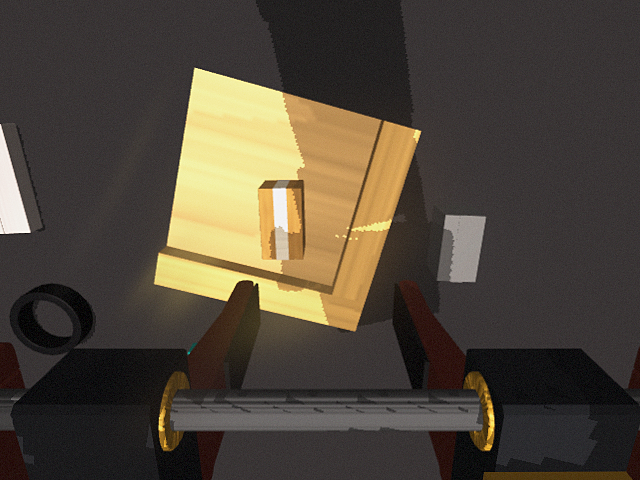

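```bash
cat > corner.py <<'E'
from h import *
import sys
def corner(f,c0=(640,340)):
    z=np.load(f); P=cloud(z,z['d']).reshape(-1,3)
    B=P[(P[:,2]>29)&(P[:,2]<40)&(np.hypot(P[:,0]-557,P[:,1]-268)<175)][:,:2]
    yaw=0; c=np.array(c0,float)
    for it in range(6):
        R=np.array([[np.cos(yaw),-np.sin(yaw)],[np.sin(yaw),np.cos(yaw)]])
        q=(B-c)@R; L=[]
        for ax in(0,1):  # ax0: plate, inner face x=0, along y
            s=q[(q[:,ax]>-15)&(q[:,ax]<34)&(q[:,1-ax]<-12)&(q[:,1-ax]>-140)]
            e=[]
            for b in np.arange(-140,-12,4.):
                t=s[(s[:,1-ax]>=b)&(s[:,1-ax]<b+4)]
                if len(t)>4: e.append((b+2,np.percentile(t[:,ax],1)))
            e=np.array(e)
            for _ in range(3):
                k=np.polyfit(e[:,0],e[:,1],1); r=np.abs(np.polyval(k,e[:,0])-e[:,1]); e=e[r<=max(1.5,2*np.median(r))]
            L.append((k,len(e),r.std()))
        a,b=L[0][0],L[1][0]  # x=a0*y+a1 ; y=b0*x+b1
        x=(a[0]*b[1]+a[1])/(1-a[0]*b[0]); y=b[0]*x+b[1]
        c=c+R@np.array([x,y]); dy=(-a[0]*L[0][1]+b[0]*L[1][1])/(L[0][1]+L[1][1]); yaw+=dy
    print(f,'corner',c.round(1),'yaw',np.degrees(yaw).round(2),[(np.degrees(l[0][0]).round(2),l[1],l[2].round(2)) for l in L])
for f in sys.argv[1:]: corner(f)
E
python3 corner.py w1.npz top0.npz side0.npz
python3 - <<'E'
from h import *
z=np.load('w1.npz'); P=cloud(z,z['d']); m=(P[...,2]>48)&(P[...,2]<66)&(np.hypot(P[...,0]-566,P[...,1]-260)<60)
print(cv2.minAreaRect(P[m][:,:2].astype(np.float32)),np.median(P[m][:,2]))
z=np.load('side0.npz'); P=cloud(z,z['d']); m=(P[...,2]>54)&(P[...,2]<66)&(np.hypot(P[...,0]-566,P[...,1]-260)<60)
print(cv2.minAreaRect(P[m][:,:2].astype(np.float32)),np.median(P[m][:,2]))
E
```

```text
w1.npz corner [631.8 328.7] yaw -0.59 [(np.float64(0.02), 32, np.float64(0.05)), (np.float64(0.02), 32, np.float64(0.05))]
top0.npz corner [635.7 329.7] yaw -0.89 [(np.float64(0.08), 32, np.float64(0.38)), (np.float64(0.06), 27, np.float64(0.36))]
side0.npz corner [631.2 329.9] yaw -0.47 [(np.float64(-0.04), 32, np.float64(0.18)), (np.float64(-0.04), 32, np.float64(0.25))]
((562.6895141601562, 260.53460693359375), (70.36966705322266, 40.32516860961914), 15.004998207092285) 57.67521261818001
((562.4544067382812, 261.15008544921875), (70.10381317138672, 41.415802001953125), 14.622884750366211) 59.17580763410706
```

```bash
python3 -m creep '[0.033,-0.035,-0.02,0.005,0.033,-0.035,-0.06,0.005,0.033,-0.035,-0.1,0.005,0.033,-0.035,-0.14,0.005,0.033,-0.035,-0.175,0.005,0.033,-0.035,-0.2,0.005,0.033,-0.035,-0.211,0.005,0.033,-0.035,-0.211,0.005,0.033,-0.035,-0.211,0.005]'; python3 -m creep '[0,0,0,0,0,0,0,0,0,0,0,0,0,0,0,0,0,0,0,0]' 0; python3 -m creep '[0,0,0.03,0,0,0,0.07,0,0,0,0.11,0,0,0,0.15,0,0,0,0.15,0]'
```

```text
t: 2.8
ee_pos: [560.9, 263.1, 25.0]
orientation: [0.411, -3.114, -0.0]
ft_force: [0.6, -0.1, -0.1]
width: 59.6
grasp_force: 0.0
t: 3.22
ee_pos: [562.3, 262.4, 26.2]
orientation: [-0.409, 3.112, 0.001]
ft_force: [-1.3, -0.6, 7.0]
width: 39.5
grasp_force: 30.0
t: 3.63
ee_pos: [565.7, 264.0, 183.3]
orientation: [-0.407, 3.102, 0.006]
ft_force: [1.8, 0.9, -1.2]
width: 39.7
grasp_force: 30.0
```

```bash
python3 -m creep '[-0.005,-0.03,0.02,-0.03,-0.01,-0.07,0.03,-0.08,-0.015,-0.11,0.03,-0.14,-0.02,-0.15,0.03,-0.2,-0.024,-0.19,0.03,-0.26,-0.024,-0.23,0.03,-0.32,-0.024,-0.27,0.03,-0.38,-0.024,-0.31,0.03,-0.42,-0.024,-0.35,0.03,-0.42,-0.024,-0.39,0.03,-0.42]'; python3 -m creep '[0,-0.04,0,0,0,-0.08,0,0,0,-0.12,0,0,0,-0.15,0,0,0,-0.17,0,0,0,-0.175,0,0,0,-0.175,0,0,0,-0.175,0,0]'
python3 - <<'E'
from h import *
print(get_obs()['qpos'].round(2))
for n in('wrist','side'):
    im,d,c=shot(n); np.savez(n+'2.npz',im=im,d=d,**c); save(n+'2.png',im)
    P=cloud(c,d); X,Y,Z=[P[...,i] for i in range(3)]
    # cab frame
    a=np.radians(-9.2); ex=np.array([np.cos(a),np.sin(a)]); ey=np.array([-ex[1],ex[0]])
    q=P[...,:2]-np.array([679.6,-327.8]); u=q@ex; v=q@ey
    for nm,m in dict(front=(Z>86)&(Z<97)&(u<-160)&(u>-260)&(abs(v)<100),cab=(Z>101)&(Z<110)&(abs(u)<110)&(abs(v)<110),wallL=(Z>77)&(Z<88)&(u>-185)&(u<-95)&(v>40)&(v<90),wallR=(Z>77)&(Z<88)&(u>-185)&(u<-95)&(v<-40)&(v>-90),floor=(Z>18)&(Z<27)&(u>-220)&(u<-80)&(abs(v)<80)).items():
        if m.sum()>20: print(n,nm,m.sum(),'u',np.percentile(u[m],[2,50,98]).round(),'v',np.percentile(v[m],[2,50,98]).round())
E
```

```text
t: 4.47
ee_pos: [536.4, -129.8, 204.4]
orientation: [-0.25, -3.131, -0.0]
ft_force: [1.8, -0.6, -3.2]
width: 39.8
grasp_force: 30.0
t: 5.13
ee_pos: [536.7, -302.2, 204.0]
orientation: [-0.25, -3.131, -0.002]
ft_force: [-0.2, 0.5, -2.1]
width: 39.6
grasp_force: 30.0
[-0.53  0.4   1.65  0.    1.09 -1.94]
wrist front 4908 u [-220. -213. -205.] v [-80.  -1.  76.]
wrist cab 11201 u [-88.  53.  95.] v [-84.  -3.  79.]
wrist wallL 999 u [-183. -143.  -97.] v [62. 65. 68.]
wrist wallR 1025 u [-183. -143.  -97.] v [-72. -68. -65.]
wrist floor 10683 u [-192. -159.  -86.] v [-65.  -7.  61.]
side front 421 u [-220. -213. -175.] v [-75.  11.  81.]
side cab 3748 u [-87.  -1.  93.] v [-82.   8.  84.]
side wallL 189 u [-184. -141.  -97.] v [62. 68. 71.]
side wallR 165 u [-182. -141.  -96.] v [-72. -65. -61.]
side floor 849 u [-219. -136.  -83.] v [-67. -31.  71.]
```

```bash
python3 -m creep '[0,-0.003,-0.03,0,0,-0.003,-0.07,0,0,-0.003,-0.11,0,0,-0.003,-0.135,0,0,-0.003,-0.155,0,0,-0.003,-0.163,0,0,-0.003,-0.165,0,0,-0.003,-0.166,0,0,-0.003,-0.166,0]'; python3 -m creep '[0,0,0,0,0,0,0,0,0,0,0,0,0,0,0,0]' 0.65; python3 -m creep '[0,0,0.03,0,0,0,0.07,0,0,0,0.11,0,-0.03,0.005,0.13,0,-0.07,0.011,0.13,0,-0.11,0.017,0.13,0,-0.15,0.024,0.13,0,-0.155,0.025,0.13,0,-0.155,0.025,0.13,0]'
python3 - <<'E'
from h import *
print(get_obs()['qpos'].round(2))
im,d,c=shot('wrist'); np.savez('w3.npz',im=im,d=d,**c); save('w3.png',im)
P=cloud(c,d); X,Y,Z=[P[...,i] for i in range(3)]
a=np.radians(-9.2); ex=np.array([np.cos(a),np.sin(a)]); ey=np.array([-ex[1],ex[0]])
q=P[...,:2]-np.array([679.6,-327.8]); u=q@ex; v=q@ey
for nm,m in dict(handle=(Z>55)&(Z<80)&(u<-230)&(u>-290)&(abs(v)<60),carton=(Z>60)&(Z<75)&(u>-200)&(u<-90)&(abs(v)<60)).items():
    if m.sum()>20: print(nm,m.sum(),'u',np.percentile(u[m],[2,50,98]).round(),'v',np.percentile(v[m],[2,50,98]).round(),np.median(Z[m]))
E
```

```text
t: 5.98
ee_pos: [538.3, -306.0, 39.9]
orientation: [0.248, 3.13, -0.001]
ft_force: [0.5, -0.3, -2.4]
width: 39.4
grasp_force: 30.0
t: 6.32
ee_pos: [537.7, -306.3, 39.5]
orientation: [0.249, 3.13, -0.001]
ft_force: [-0.4, -0.4, -0.3]
width: 56.9
grasp_force: 0.0
t: 7.07
ee_pos: [380.2, -280.4, 169.1]
orientation: [-0.252, -3.131, -0.0]
ft_force: [-0.7, -0.5, -0.1]
width: 57.0
grasp_force: 0.0
[-0.66  0.24  1.98 -0.    0.92 -2.07]
handle 2162 u [-261. -256. -232.] v [-45.  -2.  42.] 71.75307342666548
carton 1426 u [-179. -169. -110.] v [-19.  -1.  18.] 67.7399487596189
```

View pics/w3.png

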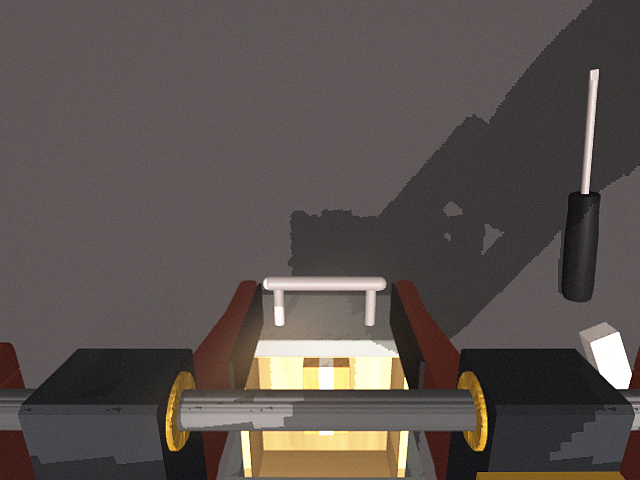

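```bash
python3 -m creep '[0,0,-0.03,0,0,0,-0.07,0,0,0,-0.1,0,0,0,-0.117,0,0,0,-0.117,0,0.02,-0.003,-0.117,0,0.035,-0.006,-0.117,0,0.05,-0.008,-0.117,0,0.065,-0.01,-0.117,0,0.08,-0.013,-0.117,0]' 0; python3 -m creep '[0.015,-0.002,0,0,0.03,-0.005,0,0,0.042,-0.007,0,0,0.052,-0.008,0,0,0.06,-0.01,0,0,0.064,-0.01,0,0,0.067,-0.011,0,0,0.067,-0.011,0,0]'
```

```text
t: 7.95
ee_pos: [464.4, -294.4, 52.7]
orientation: [0.248, 3.131, -0.001]
ft_force: [-1.3, 0.8, 0.3]
width: 0.5
grasp_force: 0.7
t: 8.62
ee_pos: [529.8, -305.1, 51.8]
orientation: [0.249, 3.131, -0.0]
ft_force: [-0.4, 0.5, 1.2]
width: 0.4
grasp_force: 0.0
```

```bash
python3 -m creep '[0.002,0,0,0,0.004,-0.001,0,0,0.006,-0.001,0,0,0.006,-0.001,0,0]'; python3 -m creep '[0.002,0,0,0,0.004,-0.001,0,0,0.004,-0.001,0,0]'
```

```text
t: 8.95
ee_pos: [535.4, -306.1, 51.6]
orientation: [0.249, 3.131, -0.0]
ft_force: [-0.8, -0.0, -1.0]
width: 0.7
grasp_force: 0.0
t: 9.2
ee_pos: [539.7, -307.1, 51.6]
orientation: [0.249, 3.131, -0.0]
ft_force: [-0.9, 0.7, -0.1]
width: 0.4
grasp_force: 0.0
```

```bash
python3 -m creep '[0.002,0,0,0,0.004,-0.001,0,0,0.006,-0.001,0,0,0.006,-0.001,0,0]'
python3 - <<'E'
from h import *
im,d,c=shot('top'); save('t4.png',im[200:320,420:540]); P=cloud(c,d); Z=P[...,2]
a=np.radians(-9.2); ex=np.array([np.cos(a),np.sin(a)]); ey=np.array([-ex[1],ex[0]])
q=P[...,:2]-np.array([679.6,-327.8]); u=q@ex; v=q@ey
for s in (1,-1):
  m=(Z>85)&(Z<99)&(u<-60)&(u>-240)&(s*v<90)&(s*v>48); print('front top',m.sum(),np.percentile(u[m],[2,50,98]).round())
E
```

```text
t: 9.53
ee_pos: [545.8, -308.1, 51.6]
orientation: [0.249, 3.131, -0.0]
ft_force: [0.5, -0.6, -0.4]
width: 0.1
grasp_force: 0.0
front top 63 [-119. -107.  -64.]Traceback (most recent call last):
  File "<stdin>", line 6, in <module>
    return _quantile_unchecked(
        a, q, axis, out, overwrite_input, method, keepdims, weights)
    return _ureduce(a,
                    func=_quantile_ureduce_func,
    ...<5 lines>...
                    overwrite_input=overwrite_input,
                    method=method)
    r = func(a, **kwargs)
    result = _quantile(arr,
                       quantiles=q,
    ...<2 lines>...
                       out=out,
                       weights=wgt)
    slices_having_nans = np.isnan(arr[-1, ...])
                                  ~~~^^^^^^^^^
IndexError: index -1 is out of bounds for axis 0 with size 0
```

```bash
python3 -m creep '[0.003,0,0,0,0.006,-0.001,0,0,0.009,-0.001,0,0,0.009,-0.001,0,0]'; python3 -m creep '[0.002,0,0,0,0.004,-0.001,0,0,0.004,-0.001,0,0]';  python3 -m creep '[0.002,0,0,0,0.003,-0.001,0,0,0.003,-0.001,0,0]'
```

```text
t: 9.92
ee_pos: [555.2, -309.2, 51.7]
orientation: [0.249, 3.131, -0.001]
ft_force: [-0.1, -0.6, -0.2]
width: 0.3
grasp_force: 0.0
t: 10.17
ee_pos: [558.7, -310.0, 51.6]
orientation: [0.249, 3.131, -0.0]
ft_force: [0.3, -0.8, -0.2]
width: 0.6
grasp_force: 0.0
t: 10.42
ee_pos: [561.5, -311.0, 51.6]
orientation: [0.249, 3.131, -0.0]
ft_force: [0.0, 0.0, -0.2]
width: 0.8
grasp_force: 0.0
```

Run:
```python
from h import *
im,d,c=shot('side'); save('s5.png',cv2.resize(im[60:260,240:500],(780,600)))
```

```text
(no output)
```

View pics/s5.png

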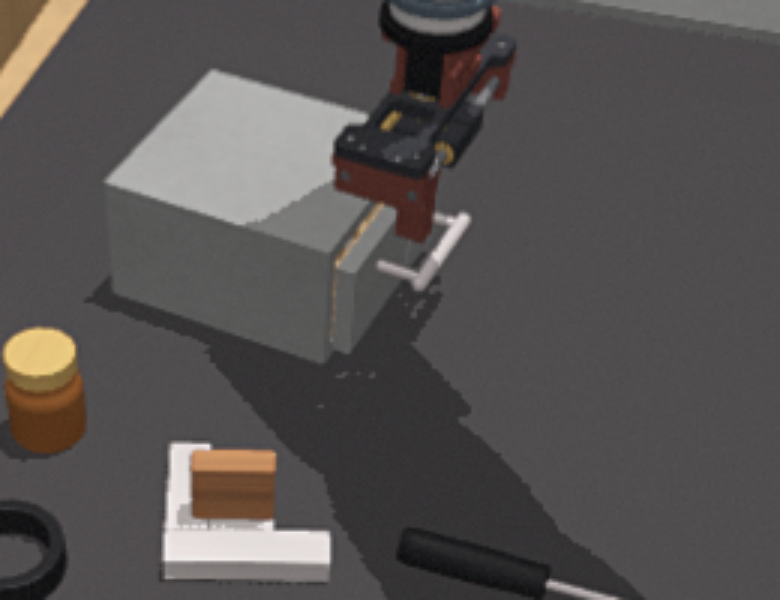

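The picture shows the shut fingers between the bar handle and the front panel (about (415,220)). They are pushing the panel itself, and a gap of about 10 mm is still open. I'll push on.

```bash
python3 -m creep '[0.003,0,0,0,0.006,-0.001,0,0,0.006,-0.001,0,0]'; python3 -m creep '[0.001,0,0,0,0.003,-0.001,0,0,0.003,-0.001,0,0]';  python3 -m creep '[0.001,0,0,0,0.002,0,0,0,0.002,0,0,0]'
```

```text
t: 10.72
ee_pos: [565.8, -311.4, 51.4]
orientation: [-0.249, -3.128, -0.002]
ft_force: [-6.5, 2.0, 5.1]
width: 0.9
grasp_force: 3.4
t: 10.97
ee_pos: [565.6, -311.4, 51.2]
orientation: [-0.248, -3.122, -0.005]
ft_force: [-16.8, 3.7, 12.0]
width: 0.2
grasp_force: 8.6
t: 11.22
ee_pos: [565.6, -311.3, 51.2]
orientation: [-0.247, -3.118, -0.006]
ft_force: [-23.5, 3.7, 17.8]
width: 0.3
grasp_force: 12.1
```

```bash
python3 -m creep '[-0.004,0,0,0,-0.0065,0,0,0,-0.0075,0.001,0,0,-0.0075,0.001,0.02,0,-0.0075,0.001,0.05,0,-0.0075,0.001,0.09,0,-0.0075,0.001,0.13,0,-0.02,0.04,0.14,0,-0.02,0.08,0.14,0,-0.02,0.12,0.14,0]'
python3 - <<'E'
from h import *
o=get_obs();print(o['ee_pos'],o['orientation'],o['qpos'].round(2))
im,d,c=shot('side'); save('s6.png',cv2.resize(im[60:260,240:500],(780,600)))
z=np.load('side0.npz'); zw=np.load('wrist2.npz')
for n,z in(('side',z),('top',np.load('top0.npz')),('sidenow',dict(d=d,**c))):
  P=cloud(z,z['d']); m=(P[...,2]>64)&(P[...,2]<76)&(np.hypot(P[...,0]-620,P[...,1]+47)<45)
  r=cv2.minAreaRect(P[m][:,:2].astype(np.float32)); print(n,m.sum(),r)
E
```

```text
t: 12.05
ee_pos: [553.2, -192.5, 193.4]
orientation: [0.252, 3.127, -0.001]
ft_force: [0.5, -0.1, -0.3]
width: 0.1
grasp_force: 0.0
[ 553.16744801 -192.52007011  193.43365905] [ 2.52062362e-01  3.12723784e+00 -1.47196363e-03] [-0.36  0.37  1.73  0.    1.04 -1.77]
side 266 ((618.1316528320312, -47.335872650146484), (54.93214797973633, 23.535892486572266), 17.684062957763672)
top 190 ((620.0806274414062, -49.22272872924805), (55.51774978637695, 20.06922721862793), 16.940570831298828)
sidenow 268 ((618.0973510742188, -47.28384780883789), (55.05694580078125, 22.630733489990234), 18.38508415222168)
```

View pics/s6.png

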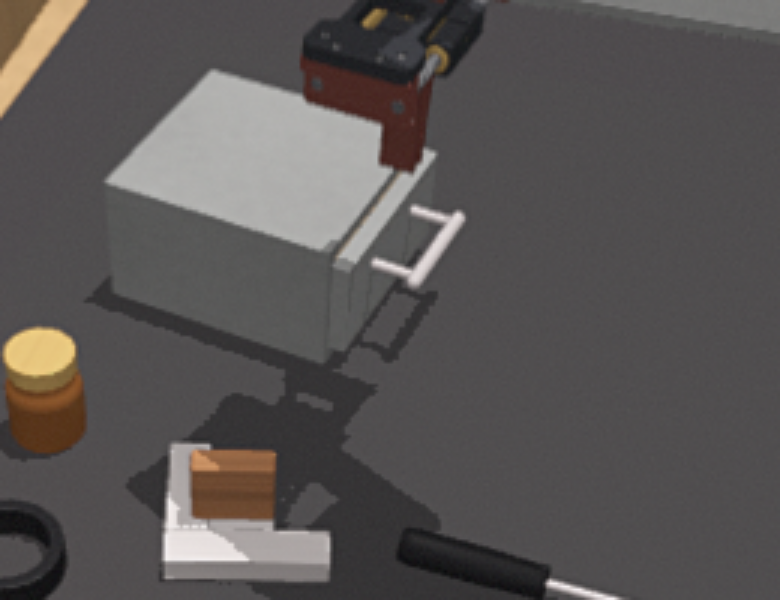

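Run:
```python
from h import *
a=np.radians(-9.2); ex=np.array([np.cos(a),np.sin(a)]); ey=np.array([-ex[1],ex[0]])
for n in('side','wrist','top'):
  im,d,c=shot(n); P=cloud(c,d); Z=P[...,2]
  q=P[...,:2]-np.array([679.6,-327.8]); u=q@ex; v=q@ey
  m=(Z>86)&(Z<98)&(u<-70)&(u>-130)&(abs(v)<80)
  k=(Z>60)&(Z<76)&(u<-115)&(u>-170)&(abs(v)<45)
  t=(Z>101)&(Z<110)&(u<-60)&(u>-120)&(abs(v)<80)
  for nm,mm in(('front',m),('handle',k),('cabtop',t)):
    if mm.sum()>10: print(n,nm,mm.sum(),np.percentile(u[mm],[2,50,98]).round(1))
  g=(np.hypot(P[...,0]-619,P[...,1]+48)<45)&(Z>64)&(Z<76)
  if g.sum()>20: print(n,'grip',g.sum(),cv2.minAreaRect(P[g][:,:2].astype(np.float32)))
```

```text
side front 346 [-103.9  -97.9  -87. ]
side handle 186 [-143.7 -137.5 -116.8]
side cabtop 425 [-88.5 -73.9 -60.5]
side grip 271 ((617.8847045898438, -46.54975891113281), (55.153926849365234, 22.50296974182129), 18.662418365478516)
wrist front 4747 [-103.7  -96.8  -87.9]
wrist handle 2008 [-143.8 -138.2 -116.6]
wrist cabtop 7471 [-88.6 -75.8 -60.7]
wrist grip 1596 ((618.0768432617188, -50.185279846191406), (57.05547332763672, 20.336105346679688), 16.685400009155273)
top grip 186 ((620.023681640625, -49.35285186767578), (55.45322036743164, 20.271286010742188), 16.682666778564453)
```

```bash
python3 -m creep '[0.017,0.036,0,0.11,0.033,0.072,0,0.22,0.05,0.11,0,0.33,0.065,0.143,0,0.44,0.065,0.143,-0.03,0.452,0.065,0.143,-0.07,0.452,0.065,0.143,-0.1,0.452,0.065,0.143,-0.11,0.452,0.065,0.143,-0.11,0.452,0.065,0.143,-0.11,0.452]' 0.6
python3 - <<'E'
from h import *
o=get_obs();print(o['ee_pos'],np.degrees(2*np.arctan2(o['orientation'][1],o['orientation'][0]))-90)
E
```

```text
t: 13.08
ee_pos: [618.0, -50.9, 81.9]
orientation: [-0.457, 3.108, -0.0]
ft_force: [0.3, -0.4, 1.0]
width: 52.7
grasp_force: 0.0
[617.98800605 -50.88710977  81.89703358] 106.73677044326061
```

```bash
python3 -m creep '[0.0005,0.0015,-0.025,0,0.0005,0.0015,-0.045,0,0.0005,0.0015,-0.055,0,0.0005,0.0015,-0.057,0,0.0005,0.0015,-0.057,0]'; python3 -m creep '[0,0,0,0,0,0,0,0,0,0,0,0,0,0,0,0,0,0,0,0,0,0,0,0]' 0;  python3 -m creep '[0,0,0.02,0,0,0,0.04,0,0,0,0.06,0,0,0,0.08,0,0,0,0.08,0,0,0,0.08,0]'
```

```text
t: 13.5
ee_pos: [618.5, -48.8, 25.5]
orientation: [-0.458, 3.107, -0.0]
ft_force: [0.5, -0.8, -0.0]
width: 52.5
grasp_force: 0.0
t: 14.0
ee_pos: [618.1, -48.6, 25.1]
orientation: [-0.459, 3.107, -0.001]
ft_force: [-0.4, -1.9, 3.2]
width: 20.1
grasp_force: 30.0
t: 14.5
ee_pos: [618.0, -48.4, 104.8]
orientation: [-0.459, 3.107, -0.0]
ft_force: [0.5, -0.1, -4.3]
width: 19.8
grasp_force: 30.0
```

```bash
python3 -m creep '[-0.006,0.03,0.005,-0.03,-0.012,0.07,0.005,-0.07,-0.018,0.11,0.005,-0.11,-0.024,0.15,0.005,-0.15,-0.03,0.19,0.005,-0.19,-0.036,0.23,0.005,-0.23,-0.042,0.27,0.005,-0.27,-0.048,0.3,0.005,-0.3,-0.048,0.315,0.005,-0.303,-0.048,0.317,0.005,-0.303]'; python3 -m creep '[0,0,0,0,0,0,-0.02,0,0,0,-0.04,0,0,0,-0.05,0,0,0,-0.05,0,0,0,-0.05,0]'
python3 - <<'E'
from h import *
o=get_obs();print(np.degrees(2*np.arctan2(o['orientation'][1],o['orientation'][0]))-180)
for n in('wrist','top','side'):
    im,d,c=shot(n); save(n+'7.png',im); np.savez(n+'7.npz',im=im,d=d,**c)
E
python3 corner.py wrist7.npz
```

```text
t: 15.33
ee_pos: [567.9, 271.4, 107.3]
orientation: [-0.01, -3.139, 0.001]
ft_force: [-0.4, -0.1, -4.2]
width: 19.8
grasp_force: 30.0
t: 15.83
ee_pos: [569.3, 267.2, 58.7]
orientation: [-0.017, -3.14, 0.002]
ft_force: [0.1, -0.6, -3.6]
width: 20.0
grasp_force: 30.0
-360.6264365978267
wrist7.npz corner [654.6 327.5] yaw -1.98 [(np.float64(-0.62), 9, np.float64(0.24)), (np.float64(4.97), 25, np.float64(0.14))]
```

View pics/side7.png

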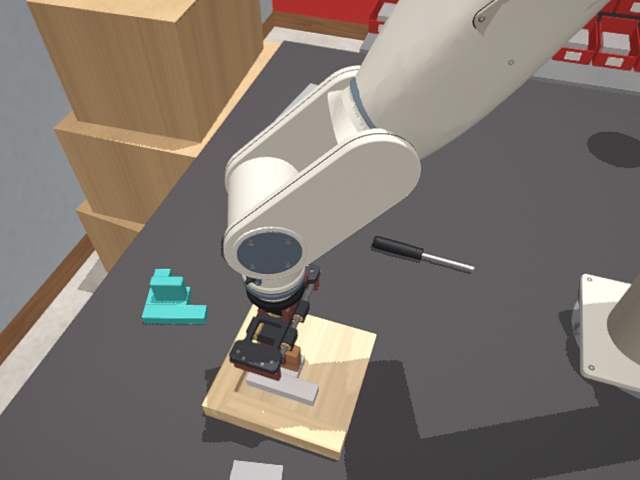

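View pics/wrist7.png

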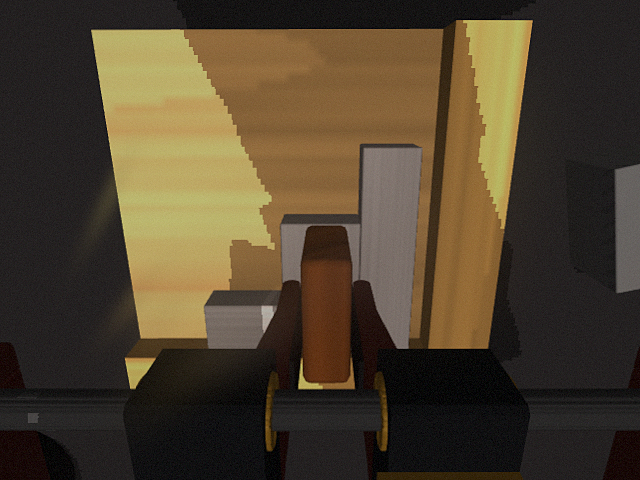

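```bash
python3 -m creep '[0,0,-0.008,0,0,0,-0.015,0,0,0,-0.019,0,0,0,-0.02,0,0,0,-0.02,0]'; python3 -m creep '[0,0.003,0,0,0,0.006,0,0,0,0.009,0,0,0,0.012,0,0,0,0.012,0,0]'
```

```text
t: 16.4
ee_pos: [569.2, 268.4, 38.9]
orientation: [-0.015, -3.14, 0.001]
ft_force: [0.3, -0.7, -2.7]
width: 19.9
grasp_force: 30.0
t: 16.82
ee_pos: [569.9, 281.4, 39.8]
orientation: [0.015, 3.141, 0.001]
ft_force: [0.1, 0.2, -3.1]
width: 19.8
grasp_force: 30.0
```

```bash
python3 -m creep '[0,0.001,-0.0005,0,0,0.002,-0.001,0,0,0.002,-0.001,0]'; python3 -m creep '[0,0.001,0,0,0,0.002,0,0,0,0.002,0,0]';python3 -m creep '[0,0.001,0,0,0,0.001,0,0]'
```

```text
t: 17.07
ee_pos: [569.7, 282.7, 38.5]
orientation: [-0.015, -3.141, 0.0]
ft_force: [-0.4, 0.7, -3.5]
width: 20.0
grasp_force: 30.0
t: 17.32
ee_pos: [569.6, 283.5, 38.5]
orientation: [-0.015, -3.141, 0.003]
ft_force: [1.5, -4.8, -2.9]
width: 19.9
grasp_force: 30.0
t: 17.48
ee_pos: [569.6, 283.5, 38.5]
orientation: [-0.014, -3.141, 0.005]
ft_force: [1.4, -8.5, -1.4]
width: 20.0
grasp_force: 30.0
```

```bash
python3 -m creep '[0,-0.001,0,0,0.004,-0.001,0,0,0.008,-0.001,0,0,0.012,-0.001,0,0,0.014,-0.001,0,0,0.014,-0.001,0,0]'; python3 -m creep '[0.001,0,0,0,0.002,0,0,0,0.002,0,0,0]';python3 -m creep '[0.001,0,0,0,0.002,0,0,0,0.002,0,0,0]'; python3 -c "
from h import *
o=get_obs();print(o['moment'],o['orientation'])"
```

```text
t: 17.98
ee_pos: [583.4, 283.4, 37.9]
orientation: [-0.015, -3.14, 0.003]
ft_force: [-0.1, -5.6, -4.0]
width: 19.9
grasp_force: 30.0
t: 18.23
ee_pos: [585.0, 283.4, 37.8]
orientation: [-0.015, -3.139, 0.003]
ft_force: [-0.7, -6.0, -4.0]
width: 20.3
grasp_force: 30.0
t: 18.48
ee_pos: [586.9, 283.4, 37.8]
orientation: [-0.015, -3.139, 0.003]
ft_force: [-1.8, -5.3, -4.8]
width: 20.0
grasp_force: 30.0
[-1.17798501  0.44060341  0.01297715] [-0.01504891 -3.13884963  0.00341084]
```

```bash
python3 -m creep '[0.001,0,0,0,0.002,0,0,0,0.002,0,0,0]'; python3 -m creep '[0.001,0,0,0,0.002,0,0,0,0.002,0,0,0]';python3 -m creep '[0.001,0,0,0,0.001,0,0,0]'; python3 -c "
from h import *
o=get_obs();print(o['moment'],o['orientation'])"
```

```text
t: 18.73
ee_pos: [587.0, 283.3, 37.7]
orientation: [-0.016, -3.135, 0.004]
ft_force: [-7.3, -4.9, -0.3]
width: 19.6
grasp_force: 30.0
t: 18.98
ee_pos: [587.0, 283.3, 37.7]
orientation: [-0.016, -3.132, 0.005]
ft_force: [-14.4, -4.0, 5.8]
width: 20.2
grasp_force: 30.0
t: 19.15
ee_pos: [587.1, 283.3, 37.8]
orientation: [-0.016, -3.13, 0.006]
ft_force: [-18.1, -3.1, 9.6]
width: 19.7
grasp_force: 30.0
[-0.77849271  3.08550829  0.05988565] [-0.01568794 -3.12990485  0.00575087]
```

```bash
python3 -m creep '[-0.003,0,0,0,-0.004,-0.001,0,0,-0.004,-0.001,-0.001,0,-0.004,-0.001,-0.001,0]'; python3 -m creep '[0,0.002,0,0,0,0.003,0,0,0,0.003,0,0]';python3 -m creep '[0.001,0,0,0,0.002,0,0,0,0.002,0,0,0]'; python3 -c "
from h import *
o=get_obs();print(o['moment'],o['orientation'],np.degrees(2*np.arctan2(o['orientation'][1],o['orientation'][0]))-180)"
```

```text
t: 19.48
ee_pos: [586.9, 283.2, 37.3]
orientation: [-0.016, -3.138, 0.002]
ft_force: [-8.4, -3.5, 1.1]
width: 19.6
grasp_force: 30.0
t: 19.73
ee_pos: [586.8, 283.4, 37.5]
orientation: [-0.014, -3.137, 0.008]
ft_force: [-7.6, -15.6, 6.8]
width: 19.7
grasp_force: 30.0
t: 19.98
ee_pos: [586.8, 283.4, 37.5]
orientation: [-0.015, -3.133, 0.009]
ft_force: [-14.5, -14.0, 12.3]
width: 19.9
grasp_force: 30.0
[-2.44114509  2.28824886  0.02081712] [-0.01523556 -3.13259442  0.00884986] -360.5573185932175
```

```bash
python3 -m creep '[-0.001,-0.001,-0.001,0,-0.001,-0.001,-0.0015,0,-0.001,-0.001,-0.0015,0,-0.001,-0.001,-0.0015,0]'
python3 - <<'E'
from h import *
o=get_obs();print(o['moment'],o['orientation']); M=Ro.from_rotvec(o['orientation']).as_matrix(); print('tool z',M[:,2].round(4))
im,d,c=shot('wrist'); P=cloud(c,d); X,Y,Z=[P[...,i] for i in range(3)]
save('w9.png',im)
m=(X>520)&(X<560)&(Y>303)&(Y<325)&(Z>20)&(Z<45); print('leg -x top: n',m.sum()); 
A=np.c_[X[m],Y[m],np.ones(m.sum())]; print(np.linalg.lstsq(A,Z[m],rcond=None)[0], np.median(Z[m]))
m=(X>440)&(X<520)&(Y>250)&(Y<320)&(Z>5)&(Z<20); A=np.c_[X[m],Y[m],np.ones(m.sum())]; print('panel',m.sum(),np.linalg.lstsq(A,Z[m],rcond=None)[0],np.median(Z[m]))
m=(X>450)&(X<600)&(Y>332)&(Y<360)&(Z>29)&(Z<42);A=np.c_[X[m],Y[m],np.ones(m.sum())]; print('stud',m.sum(),np.linalg.lstsq(A,Z[m],rcond=None)[0],np.median(Z[m]))
E
```

```text
t: 20.32
ee_pos: [586.9, 283.3, 37.4]
orientation: [-0.015, -3.135, 0.006]
ft_force: [-15.2, -12.9, 18.5]
width: 19.6
grasp_force: 30.0
[-2.0341469   2.52392885 -0.00958447] [-0.01538611 -3.13518017  0.00621577]
tool z [-0.0064 -0.0039 -1.    ]
leg -x top: n 3751
[ 2.32107390e-02 -5.20409058e-03  2.18315822e+01] 32.875485544339455
panel 20167 [ 3.18888379e-03 -1.08786909e-03  1.11097703e+01] 12.350233635491833
stud 18166 [ 2.83874183e-03 -1.20937799e-03  3.33123724e+01] 34.38726420015716
```

View pics/w9.png

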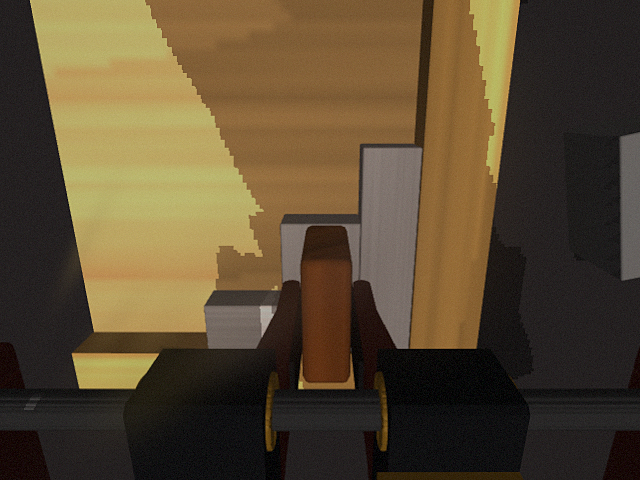

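Run:
```python
from h import *
o=get_obs()
im,d,c=shot('wrist'); P=cloud(c,d); X,Y,Z=[P[...,i] for i in range(3)]
def fit(n,x0,x1,y0,y1,z0,z1):
    m=(X>x0)&(X<x1)&(Y>y0)&(Y<y1)&(Z>z0)&(Z<z1)
    A=np.c_[X[m]-x0,Y[m]-y0,np.ones(m.sum())]; k=np.linalg.lstsq(A,Z[m],rcond=None)[0]
    print(n,m.sum(),k.round(4),'med',np.median(Z[m]).round(2),'sd',(Z[m]-A@k).std().round(2))
fit('leg-x',528,575,306,322,29,37)
fit('leg-x far',528,545,306,322,29,37)
fit('fill',560,600,250,272,29,37)
fit('leg-y',600,630,220,240,29,40)
fit('panel',470,515,250,320,8,16)
fit('grip top',565,605,278,289,75,90)
for x in range(524,600,8):
    m=(abs(X-x)<3)&(Y>306)&(Y<322)&(Z>25)&(Z<45)
    if m.sum()>10: print(x,m.sum(),np.median(Z[m]).round(2))
```

```text
leg-x 3074 [-6.10000e-03 -4.90000e-03  3.30232e+01] med 32.85 sd 0.64
leg-x far 1189 [-5.00000e-03 -4.70000e-03  3.30026e+01] med 32.91 sd 0.64
fill 1072 [-4.30000e-03  8.20000e-03  3.28138e+01] med 32.88 sd 0.62
leg-y 1732 [ 2.05000e-02 -3.40000e-03  3.25029e+01] med 32.85 sd 0.82
panel 13796 [ 2.90000e-03 -7.00000e-04  1.23078e+01] med 12.35 sd 0.69
grip top 2509 [-2.60000e-03 -2.40000e-03  8.29016e+01] med 82.85 sd 0.55
524 448 32.83
532 419 32.97
540 405 32.86
548 398 32.92
556 385 32.85
564 367 32.78
572 355 32.73
580 341 32.73
588 331 32.67
596 281 32.66
```

```bash
python3 -m creep '[-0.001,-0.001,0,0,-0.0015,-0.001,-0.0005,0,-0.0015,-0.001,-0.0008,0,-0.0015,-0.001,-0.0008,0]'
python3 - <<'E'
from h import *
o=get_obs(); M=Ro.from_rotvec(o['orientation']).as_matrix(); print(o['moment'],'tool z',M[:,2].round(4),M[:,1].round(4))
E
```

```text
t: 20.75
ee_pos: [586.8, 283.2, 37.2]
orientation: [-0.015, -3.138, 0.003]
ft_force: [-12.6, -10.2, 19.0]
width: 19.4
grasp_force: 30.0
[-1.56106358  2.07709882 -0.06315476] tool z [-0.0034 -0.0022 -1.    ] [ 0.0099  0.9999 -0.0022]
```

```bash
python3 -m creep '[0,0,0.001,0,0,0,0.0015,0,0,0,0.0015,0,0.0005,0.0007,0.0015,0,0.0005,0.0015,0.0015,0,0.0005,0.0015,0.0015,0]'
python3 - <<'E'
from h import *
o=get_obs(); M=Ro.from_rotvec(o['orientation']).as_matrix(); print(o['moment'],'tool z',M[:,2].round(4),M[:,1].round(4))
E
python3 -m creep '[0,0,0,0,0,0,0,0,0,0,0,0,0,0,0,0]'
```

```text
t: 21.25
ee_pos: [586.7, 283.3, 37.2]
orientation: [-0.015, -3.137, 0.007]
ft_force: [-10.5, -14.5, 11.2]
width: 19.6
grasp_force: 30.0
[-2.23916925  1.56919347 -0.02091578] tool z [-0.005  -0.0046 -1.    ] [ 0.0096  0.9999 -0.0046]
t: 21.58
ee_pos: [586.7, 283.3, 37.2]
orientation: [-0.015, -3.137, 0.007]
ft_force: [-10.6, -14.8, 11.3]
width: 19.8
grasp_force: 30.0
```

```bash
python3 -m creep '[0.0005,-0.0003,0,0,0.001,-0.0005,0,0,0.001,-0.0005,0,0,0.001,-0.0005,0,0,0.001,-0.0005,0,0,0.001,-0.0005,0,0]'
python3 - <<'E'
from h import *
o=get_obs(); M=Ro.from_rotvec(o['orientation']).as_matrix(); print(o['moment'],'tool z',M[:,2].round(4),M[:,1].round(4))
z=dict(np.load('top0.npz'))
im,d,c=shot('side')
for k in('jar','tape','driver','cab_drawer0_handle','square'): print(k,[(np.round(b['centre']),round(b['score'],2)) for b in boxes_of('side',k)[:2]])
print('fast drawer check done')
E
```

```text
t: 22.08
ee_pos: [586.8, 283.2, 37.2]
orientation: [-0.015, -3.135, 0.006]
ft_force: [-14.2, -12.4, 13.5]
width: 19.5
grasp_force: 30.0
[-1.86857938  2.00722392 -0.01786298] tool z [-0.0066 -0.004  -1.    ] [ 0.0098  0.9999 -0.0041]
jar []
tape []
driver [(array([404., 247.]), 0.72)]
cab_drawer0_handle []
square [(array([169., 302.]), 0.89), (array([282., 393.]), 0.75)]
fast drawer check done
```

Pushing with about 14 N and 12 N on the two battens, with almost no twist and steady contact. Handing in.

```bash
python3 -c "
from workcell import ticket
print(ticket.close_job())"
```

```text
the job is handed in; nothing more can be done
None
```

I handed the job in at about 22 s: the carton is in the shut drawer, and the gripper still holds the aluminium square in the batten corner, pushing about 14 N and 12 N against the two battens; the last measured tool tilt was under 0.5°, and I did not check the jar's or tape's position at the end (the arm hid them).

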